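Change over the two tube blocks of a bench mixer held by a T-slot clamp

ROBOT

A 7-joint arm with a two-finger parallel gripper is mounted at the origin on a cart in front of the work surface, level with it; the furniture and walls round the work are solid. World frame = base frame: x ahead of the robot, y to its left, z up, the work surface at z = 0. Lengths are in m, angles in rad, forces in N, time in s.
With the tool pointing down it reaches from about 0.425 to 0.875 m from the base axis. Payload 9.9 kg.
Tool frame: the origin (TCP) lies on the centre line of the jaws, within the pads' length; the fingertips stand 14 mm ahead of it and the grasp point (between the pads) lies 5 mm behind it (bot.tips_ahead is the distance from the TCP to the fingertips, in m); z points along the fingers, y is the line along which they close (so a half turn about z gives the same grasp; the last joint's range is limited). The gripper opens to 85 mm and grips with 20 to 120 N. Pads are 22 mm wide; open, the fingers measure 114 mm over their backs; the gripper's body (76 mm by 85 mm) begins 54 mm behind the grasp point. The pads swing forward as they close: fully open they stand 13 mm farther back than shut.
Start: joints at [1.243, 0.576, 0.025, 1.437, -0.015, 1.129, -0.057], TCP at [0.163, -0.655, 0.245] pointing down, gripper open.
Joint ranges: [-2.76, 2.76], [-0.34, 2.15], [-1.52, 1.57], [0.19, 2.46], [-1.09, 4.23], [0.17, 1.99], [-2.82, 2.82]. Speed limits (rad/s): [2.22, 2.22, 3.01, 3.01, 3.14, 3.14, 3.14].

INTERFACE

Orientations are given as a unit quaternion [x, y, z, w].
In Python, from workcell import bot gives the robot as it stands. Calls block until the motion is done:
- bot.move_pose(position, orientation): joint-space move of the TCP to a pose.
- bot.servo_line(position, ori=None, vel=0.15): straight line of the TCP; ori=None keeps the orientation; vel is the mean speed in m/s.
- bot.movej(angles): joint-space move.
- bot.command_gripper(opening, strength=None): opening from 0.0 (shut) to 1.0 (fully open); strength is the grip in N (None keeps the last); returns when the fingers have stopped.
- bot.hold(seconds).
- bot.ik(position, orientation): joint angles nearest the present ones, or None.
- bot.get_state(): the state.
- bot.get_image(name): name is "scene" or "side" or "wrist"; returns a dict with "pixels" (384x512x3 uint8, blue, green, red), "range_z" (384x512 float32, m along the optical axis (not along the pixel's ray), 0 where there is no reading), "intrinsics" (3x3 intrinsics, pixels), "k1" (the pictures are not rectified: a ray, as slopes to the right and down, at radius r is drawn at 1 + k1 r^2 times it, then the intrinsics apply), "cam_to_world" (4x4, takes a point from camera to world coordinates). Camera axes: x right, y down, z forward; pixel columns grow to the right and rows downward; lengths in m; the calibration is good to about 2 mm. A picture is of the moment at which its call begins.
A pose or a line that the arm cannot do raises bot.Unreachable and nothing moves.
- bot.job_done(): hands the job in; it is judged then, once.
The state is a dict: "time_s": time; "joint_pos": joint angles; "qd": joint speeds; "joint_torque": joint torques, N m; "ee_pos": TCP position; "orientation": TCP orientation; "wrist_force": force on the tool from outside, world axes, zero at the start; "moment": the same for the moment, N m; "width": opening from 0.0 (shut) to 1.0 (fully open); "gripper_force": force on a finger pad.
Only numpy, scipy, OpenCV 4.12 (cv2) and the standard library are available. Lean on these libraries where they do the work, as an engineer would, in place of code of your own. Each camera call takes 0.05 s, during which the arm holds its last target. There are 200 camera calls.

TASK

The low and the tall tube block on the bench mixer have to change places, so that each sits squarely and fully down in the seat the other had. The steel clamp holds both down, so first slide it along its slot to the open mouth and lift it out; the steel tray is free for setting parts down meanwhile. When the blocks are changed over, put the clamp back in through the mouth and slide it fully home over both blocks, let go of it, and leave the cotton jar and the little vial where they stand.

Things in the scene. Friction and masses are not known exactly. Their poses are not given: they have to be found in the camera images.
- mixer: Fixed bench mixer, white housing 126 x 154 mm, grey deck (top z 52 mm), front panel with knob on its -x side. Origin: centre of its underside; x runs along its T-slot (y 0), from the mouth to the closed end; y across. The slot's lips span x -4 to 28 mm: floor z 45, 26 wide inside, lips z 53 to 58 with a 13 mm gap between. The clamp's origin is home at x 15 to 16, against the closed end.
- mouth (a point): Point on the floor of the slot's open mouth (mixer frame x -33, y 0, z 45 mm; axes as the mixer's): a pocket 49 (x) x 40 (y) mm without lips, walls 13 mm high, tapering at its +x end into the slot with slick 45 degree lead-ins. The clamp can be lifted out or set in with its origin within 7 mm of this point; from here home lies 48 mm along +x.
- seat_1: Fixed black nest for a block, on the deck on the +y side of the slot (mixer frame x 15, y 42 mm, same yaw): 60 (x) x 58 (y) x 6 mm, slick sides sloping in to a floor about 51 x 49 mm. Origin: centre of its underside; its floor, on which a block stands, is 2 mm above the origin.
- seat_2: Fixed black nest just like seat_1, on the -y side of the slot (mixer frame x 15, y -42 mm).
- block_low: Loose aluminium block, two large wells, 0.2 kg, 40 mm high. Foot 42 (x) x 40 (y) mm, then a base flange 50 x 48 mm from 4 to 10 mm above the origin, then the body to grip: 44 (x) x 28 (y) mm, 30 mm high. Origin: centre of its underside, z up. Symmetric; its x goes along the mixer's x, either way round. Starts in one seat, the tall block in the other.
- block_tall: Loose aluminium block, six small wells, 0.26 kg, 58 mm high; foot and flange as on the low block, body 44 (x) x 28 (y) mm and 48 mm high. Origin: centre of its underside, z up. Symmetric.
- clamp: Loose steel clamp, 0.22 kg. From its origin (centre of underside) up: T-foot 24 (x) x 21 (y) x 5 mm; neck 12 x 9 mm to 21.5 mm; plate 64 x 45 mm from 21.5 to 27.5 mm, lying 2.5 mm over both blocks' inner flanges (and over their edges in the mouth); black head 22 x 16 mm to 57.5 mm, to grip. Starts near home, x along the slot; either way round fits. Stands on its foot.
- tray: Fixed empty steel instrument tray 190 (x) x 110 (y) mm, rim 12 mm high, floor 2 mm above the trolley top. Origin: centre of its underside. Room for the clamp in one half (50 mm from the centre along x) and a block in the other.
- cotton_jar: Round polished steel drum with cotton wool, 160 mm across, 147 mm high, behind the tray. Origin: centre of its underside. Leave alone.
- capillary_vial: Little upright glass vial with a red stopper, 21 mm across, 92 mm high, near the rear edge of the trolley. Origin: centre of its underside. Leave alone.

How it is judged:
By the outcome, as a careful person would: the job done as asked, in the order asked, and still so for the second after the job is handed in, with the robot touching nothing.
It also fails if it takes over 128 s, if anything falls off the work surface, if the arm or the gripper's body presses on something with over 40 N, if the wrist force passes 120 N, or if a joint passes its speed limit or range.

## Working session

There is one attempt and no reset: what is moved stays moved. The work goes in short steps, each a Python script; the robot and the scene stay as the last script left them, time stands still between calls to the robot, and variables do not carry over. Pictures are saved under pics/ and viewed, at most 14 in all, crops included, and the job is handed in when it is done.

```bash
mkdir -p pics; cat > h.py <<'E'
import numpy as np, cv2, pickle
from workcell import bot
def snap(n,f):
    im=bot.get_image(n); cv2.imwrite(f'pics/{f}.png',im['pixels']); pickle.dump(im,open(f'pics/{f}.pkl','wb')); return im
def load(f): return pickle.load(open(f'pics/{f}.pkl','rb'))
def rays(im,uv):
    uv=np.atleast_2d(np.array(uv,float)); K=np.array(im['intrinsics']); k=float(im['k1'])
    n=cv2.undistortPoints(uv[:,None],K,np.array([k,0,0,0.]))[:,0]
    T=np.array(im['cam_to_world']); d=np.c_[n,np.ones(len(n))]@T[:3,:3].T
    return T[:3,3],d,n
def onplane(im,uv,z):
    o,d,_=rays(im,uv); return o+d*((z-o[2])/d[:,2])[:,None]
def cloud(im):
    z=im['range_z']; h,w=z.shape; u,v=np.meshgrid(np.arange(w),np.arange(h))
    o,d,_=rays(im,np.c_[u.ravel(),v.ravel()]); P=o+d*z.ravel()[:,None]; P[z.ravel()==0]=np.nan
    return P.reshape(h,w,3)
E
python3 - <<'E'
from h import *
for n in ('scene','side','wrist'):
    im=snap(n,n+'0'); print(n,im['k1'],np.round(im['cam_to_world'],3).tolist(),np.round(im['intrinsics'],1).tolist())
print(bot.get_state())
a=np.vstack([cv2.imread(f'pics/{n}0.png') for n in ('scene',)])
E
```

```text
scene -0.04608463833254796 [[0.876, -0.291, 0.385, 0.25], [-0.482, -0.499, 0.72, -0.614], [-0.018, -0.816, -0.578, 0.549], [0.0, 0.0, 0.0, 1.0]] [[380.8, 0.0, 253.5], [0.0, 380.8, 195.1], [0.0, 0.0, 1.0]]
side -0.02316511941445868 [[-0.908, -0.233, 0.349, 0.284], [-0.419, 0.475, -0.774, 0.657], [0.014, -0.849, -0.529, 0.527], [0.0, 0.0, 0.0, 1.0]] [[352.9, 0.0, 254.7], [0.0, 352.9, 188.0], [0.0, 0.0, 1.0]]
wrist -0.010716585368584176 [[0.242, -0.937, -0.253, 0.226], [-0.97, -0.234, -0.062, -0.639], [-0.001, 0.26, -0.966, 0.373], [0.0, 0.0, 0.0, 1.0]] [[292.3, 0.0, 256.0], [0.0, 292.3, 193.8], [0.0, 0.0, 1.0]]
{'time_s': 0.15, 'joint_pos': array([ 1.24318413,  0.57631767,  0.02482657,  1.43767782, -0.01502181,
        1.12901776, -0.05649085]), 'qd': array([ 0.0009096 , -0.00060444,  0.00014056, -0.00312107, -0.00057947,
        0.00074742, -0.00087456]), 'joint_torque': array([ 2.51429570e-03, -7.66263986e+01,  2.25289464e+00, -2.86185354e+01,
        1.56017375e-02,  9.81985097e-03, -7.68661934e-07]), 'ee_pos': array([ 0.16290314, -0.65472392,  0.24466764]), 'orientation': array([ 9.92575314e-01,  1.21630029e-01, -8.82865140e-05, -6.12233967e-04]), 'wrist_force': array([-0.01545545,  0.35615294,  0.72388471]), 'moment': array([-0.03358934, -0.02154073,  0.02810281]), 'gripper_force': 0.0, 'width': 1.0000995062598013}
```

View pics/scene0.png

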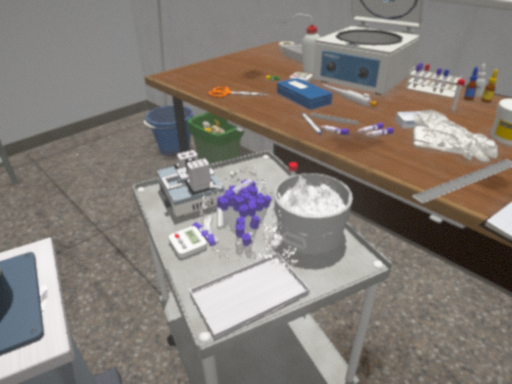

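View pics/side0.png

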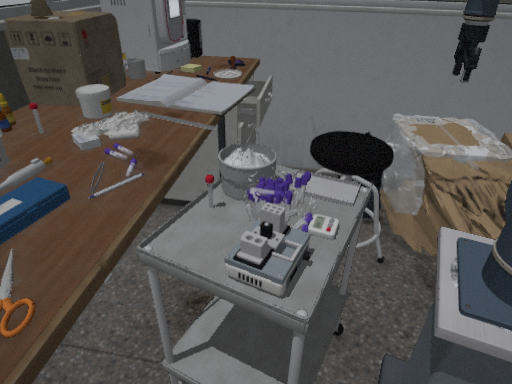

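Scene: mixer at about (187,185), tray (250,295), jar (313,215), vial stopper (293,166), and loose purple-capped tubes by the mixer (240,200). Side: mixer at (268,255), clamp head (266,230), low block nearer the camera at (254,243), tall block at (272,215).

```bash
python3 - <<'E'
from h import *
im=load('scene0');C=cloud(im)
for n,(u,v) in dict(low=(185,157),tall=(198,172),deck=(170,178),tray=(250,295),trayL=(194,292),trayF=(204,332),trayR=(306,290),trayB=(270,262),jar=(313,195),vial=(293,166),dev=(187,240),tubes=(245,195),corner1=(205,337),corner2=(378,265)).items(): print(n,np.round(C[v,u],3))
im=load('side0');C=cloud(im)
for n,(u,v) in dict(low=(254,240),head=(266,226),tall=(272,210),panel=(300,250),front=(255,275),dev=(322,225),tray=(335,190),vial=(210,178)).items(): print(n,np.round(C[v,u],3))
E
```

```text
low [0.488 0.179 0.093]
tall [0.486 0.09  0.098]
deck [0.44  0.168 0.054]
tray [ 0.457 -0.205  0.002]
trayL [ 0.371 -0.148  0.002]
trayF [ 0.354 -0.235  0.001]
trayR [ 0.547 -0.252  0.011]
trayB [ 0.531 -0.153  0.004]
jar [ 0.659 -0.11   0.095]
vial [0.692 0.014 0.09 ]
dev [ 0.407 -0.024  0.018]
tubes [ 0.546 -0.024  0.083]
corner1 [ 0.351 -0.248  0.006]
corner2 [ 0.708 -0.267  0.006]
low [0.494 0.191 0.094]
head [0.486 0.154 0.104]
tall [0.493 0.106 0.109]
panel [0.419 0.133 0.051]
front [0.477 0.222 0.039]
dev [ 0.41  -0.009  0.018]
tray [ 0.425 -0.204  0.   ]
vial [0.69  0.025 0.091]
```

```bash
cat >> h.py <<'E'
def q(yaw): # tool down, tool x at angle yaw in world
    return np.array([np.cos(yaw/2),np.sin(yaw/2),0,0])
E
python3 - <<'E'
from h import *
for p in [(.45,-.2,.28),(.44,.145,.28),(.43,.15,.1),(.5,.19,.1),(.4,-.2,.06),(.5,-.2,.06)]:
  for y in (0,np.pi/2,-np.pi/2):
    j=bot.ik(p,q(y)); print(p,round(y,2),None if j is None else np.round(j,2))
bot.move_pose((.45,-.2,.29),q(0)); snap('wrist','w1')
bot.move_pose((.46,.145,.29),q(0)); snap('wrist','w2')
print(bot.get_state()['time_s'])
cv2.imwrite('pics/w12.png',np.hstack([cv2.imread('pics/w1.png')[:,56:456],cv2.imread('pics/w2.png')[:,56:456]]))
E
```

```text
(0.45, -0.2, 0.28) 0 [ 0.41  0.27 -0.11  1.85  0.03  1.02 -1.29]
(0.45, -0.2, 0.28) 1.57 [ 0.67  0.29 -0.45  1.84  0.15  1.04  0.16]
(0.45, -0.2, 0.28) -1.57 [ 0.08  0.28  0.32  1.86 -0.1   1.02 -2.7 ]
(0.44, 0.145, 0.28) 0 [ 0.16  0.28 -0.74  1.9   0.22  1.04 -2.25]
(0.44, 0.145, 0.28) 1.57 [ 0.32  0.34 -0.98  1.89  0.32  1.08 -0.79]
(0.44, 0.145, 0.28) -1.57 [ 0.48  0.45 -1.29  1.89  0.47  1.16  2.17]
(0.43, 0.15, 0.1) 0 [-0.23  0.48 -0.29  2.17  0.26  0.53 -2.29]
(0.43, 0.15, 0.1) 1.57 [ 0.05  0.54 -0.7   2.16  0.58  0.64 -1.06]
(0.43, 0.15, 0.1) -1.57 [ 0.36  0.78 -1.29  2.15  0.95  0.99  1.66]
(0.5, 0.19, 0.1) 0 [-0.28  0.56 -0.25  1.97  0.22  0.64 -2.24]
(0.5, 0.19, 0.1) 1.57 [ 0.02  0.63 -0.72  1.96  0.59  0.77 -1.05]
(0.5, 0.19, 0.1) -1.57 [ 0.29  0.88 -1.3   1.95  0.97  1.13  1.72]
(0.4, -0.2, 0.06) 0 [ 0.35  0.54  0.01  2.23 -0.01  0.38 -1.2 ]
(0.4, -0.2, 0.06) 1.57 [ 0.55  0.54 -0.27  2.22  0.35  0.42 -0.  ]
(0.4, -0.2, 0.06) -1.57 [ 0.13  0.57  0.34  2.24 -0.47  0.4  -2.29]
(0.5, -0.2, 0.06) 0 [ 0.3   0.62 -0.    2.    0.    0.53 -1.28]
(0.5, -0.2, 0.06) 1.57 [ 0.51  0.63 -0.33  1.99  0.36  0.58 -0.06]
(0.5, -0.2, 0.06) -1.57 [ 0.04  0.66  0.38  2.01 -0.45  0.56 -2.4 ]
3.5
```

View pics/w12.png

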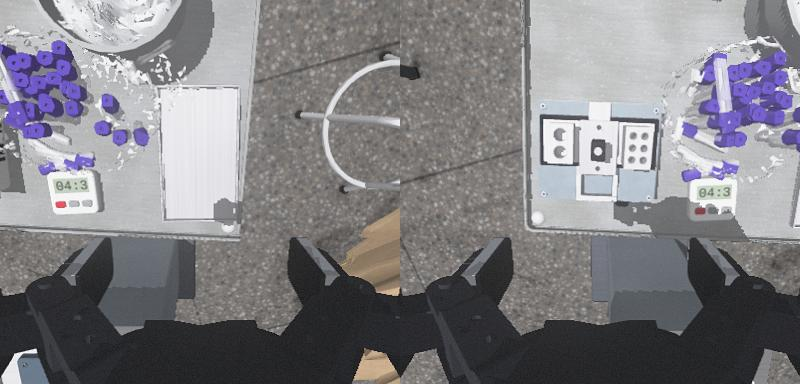

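Left half (tray view): the tray is at (200,153), its corners about (160,87) to (238,220). Right half (mixer view): low block (558,142), clamp head (598,148), tall block (638,146), mouth pocket (598,185). The mixer is roughly world-aligned.

```bash
python3 - <<'E'
from h import *
im=load('w2');C=cloud(im)
def rect(name,m,im,z):
    m=m.astype(np.uint8); n,l,s,c=cv2.connectedComponentsWithStats(m)
    for i in range(1,n):
        if s[i,4]<60: continue
        uv=np.argwhere(l==i)[:,::-1]; P=onplane(im,uv,z)[:,:2]
        (cx,cy),(w,h),a=cv2.minAreaRect((P*1000).astype(np.float32)); print(name,s[i].tolist(),'c',round(cx,1),round(cy,1),'size',round(w,1),round(h,1),'ang',round(a,1))
Z=C[...,2]; box=np.zeros(Z.shape,bool); box[90:210,190:320]=1
print(np.histogram(Z[box],bins=np.arange(0,.13,.004)))
rect('tall',box&(Z>.1055)&(Z<.118),im,.112)
rect('low',box&(Z>.0875)&(Z<.0985),im,.094)
rect('deck+',box&(Z>.045),im,.052)
b=cv2.resize(im['pixels'][90:210,185:325],None,fx=5,fy=5,interpolation=cv2.INTER_CUBIC); cv2.imwrite('pics/c2.png',b)
im=load('w1');C=cloud(im);Z=C[...,2]
print('traycorner',np.round(onplane(im,[(160+56,87),(238+56,87),(241+56,220),(163+56,220)],.012),4).tolist())
E
```

```text
(array([1807,    3,    4,    0,    1,    5,   13,   30,  125,   25,   24,
        570, 1453, 2830, 1579,  318,  437,  515, 1479,   55,   75,   69,
         73,  817,   54,  316,   69,  332,  590,    0,    0,    0]), array([0.   , 0.004, 0.008, 0.012, 0.016, 0.02 , 0.024, 0.028, 0.032,
       0.036, 0.04 , 0.044, 0.048, 0.052, 0.056, 0.06 , 0.064, 0.068,
       0.072, 0.076, 0.08 , 0.084, 0.088, 0.092, 0.096, 0.1  , 0.104,
       0.108, 0.112, 0.116, 0.12 , 0.124, 0.128]))
tall [280, 126, 29, 44, 952] c 492.7 104.2 size 28.5 44.3 ang 87.7
low [204, 122, 26, 42, 821] c 496.2 186.3 size 27.9 44.2 ang 87.3
deck+ [194, 99, 124, 103, 11457] c 479.7 146.1 size 148.9 123.9 ang 87.6
traycorner [[0.5508, -0.1489, 0.012], [0.5507, -0.2515, 0.012], [0.3652, -0.2619, 0.012], [0.3653, -0.1466, 0.012]]
```

View pics/c2.png

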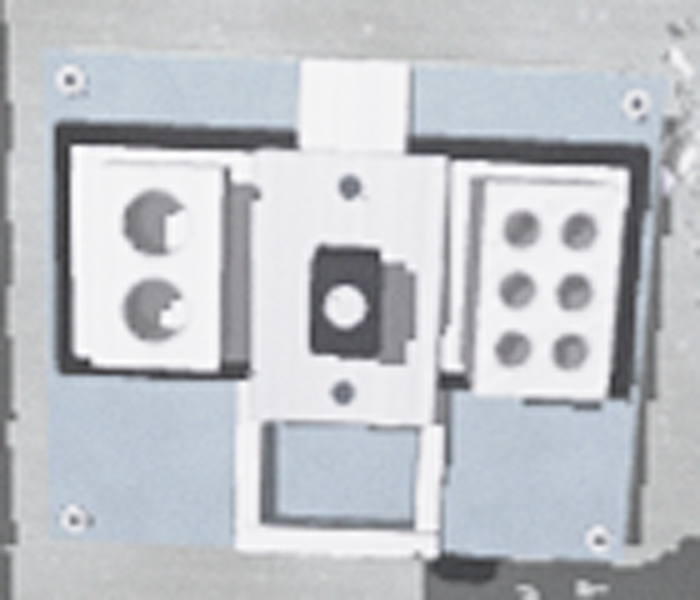

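The crop shows the low block at left (145,265), tall at right (550,290), clamp head at (345,303) and the open mouth pocket at (345,475). Block centres, deck centre and yaw (−2.4°) all agree. Two more views at other yaws will average out the calibration error.

```bash
cat >> h.py <<'E'
def rect(name,m,im,z,mn=60):
    n,l,s,c=cv2.connectedComponentsWithStats(m.astype(np.uint8))
    for i in range(1,n):
        if s[i,4]<mn: continue
        P=onplane(im,np.argwhere(l==i)[:,::-1],z)[:,:2]
        (cx,cy),(w,h),a=cv2.minAreaRect((P*1000).astype(np.float32)); print(name,s[i,4],'c',round(cx,1),round(cy,1),'size',round(w,1),round(h,1),'ang',round(a,1))
E
cat > meas.py <<'E'
from h import *
def meas(im):
    C=cloud(im);Z=C[...,2]; box=(abs(C[...,0]-.48)<.09)&(abs(C[...,1]-.145)<.09)
    rect('tall',box&(Z>.1065)&(Z<.118)&(C[...,1]<.13),im,.112,300)
    rect('low',box&(Z>.0875)&(Z<.0985)&(C[...,1]>.16),im,.094,300)
    rect('deck',box&(Z>.045)&(abs(C[...,1]-.145)<.085),im,.052,300)
    dark=im['pixels'].max(2)<110
    hd=box&(Z>.096)&(Z<.11)&(abs(C[...,1]-.145)<.022)
    rect('head',hd,im,.1025)
E
python3 - <<'E'
from meas import *
meas(load('w2'))
for y,n in ((1.53,'w3'),(-1.61,'w4')):
    c=np.array([.47,.146]); t=np.array([np.cos(y),np.sin(y)])*0.02
    bot.move_pose((*(c-t),.28),q(y)); bot.hold(.2); print(n,bot.get_state()['ee_pos']); meas(snap('wrist',n))
for n in('scene0','side0'): print(n); meas(load(n))
print(bot.get_state()['time_s'])
E
```

```text
tall 942 c 492.7 104.2 size 28.5 44.2 ang 87.7
low 821 c 496.2 186.3 size 27.9 44.2 ang 87.3
deck 11457 c 479.7 146.1 size 148.9 123.9 ang 87.6
deck 43720 c 239.8 143.5 size 817.2 252.8 ang 89.8
head 305 c 489.1 145.3 size 15.2 21.5 ang 89.9
w3 [0.46916472 0.12606903 0.28003215]
tall 937 c 492.3 104.7 size 28.6 43.0 ang 87.7
low 877 c 495.8 187.9 size 27.3 43.0 ang 87.7
deck 12120 c 480.1 146.1 size 150.7 122.6 ang 87.6
deck 43727 c 458.5 -86.1 size 245.8 794.2 ang 87.7
head 320 c 488.4 146.6 size 15.8 21.2 ang 87.7
w4 [0.47076537 0.16600349 0.28001396]
tall 1039 c 492.2 103.3 size 27.7 43.2 ang 87.7
low 806 c 495.2 185.8 size 29.0 44.1 ang 87.7
deck 11926 c 480.1 145.5 size 148.5 122.7 ang 87.7
deck 43697 c 478.5 377.1 size 245.2 793.3 ang 87.7
head 314 c 487.3 144.4 size 15.9 21.2 ang 87.4
scene0
deck 1969 c 482.7 168.1 size 217.5 131.2 ang 88.0
side0
deck 3626 c 484.3 120.2 size 217.4 135.6 ang 87.4
head 78 c 487.3 150.7 size 23.2 21.5 ang 10.4
7.5917
```

```bash
cat >> h.py <<'E'
M=np.array([.4796,.1458]); A=-.040
ex=np.array([np.cos(A),np.sin(A)]); ey=np.array([-ex[1],ex[0]])
def mx(x,y,z): return np.r_[M+x*ex+y*ey,z]
Y=np.pi/2+A; Q=q(Y)
def st(t=''):
    s=bot.get_state(); d=s['ee_pos'][:2]-M
    print(t,'t',round(s['time_s'],1),'p',np.round(s['ee_pos'],4),'mix',np.round([d@ex,d@ey],4),'F',np.round(s['wrist_force'],1),'Mo',np.round(s['moment'],2),'w',round(s['width']*85,1),'gf',round(s['gripper_force'],1)); return s
E
python3 - <<'E'
from h import *
x0=.0083
bot.move_pose(mx(x0,0,.2),Q); bot.command_gripper(.65)
bot.servo_line(mx(x0,0,.089),vel=.1); st('down')
bot.command_gripper(0,60); st('grip')
bot.servo_line(mx(x0,0,.090),vel=.02); st('up1')
snap('wrist','w5')
bot.servo_line(mx(x0-.005,0,.090),vel=.03); st('slide5')
E
```

```text
down t 11.1 p [0.4882 0.1455 0.0895] mix [0.0086 0.0001] F [0.  0.  0.2] Mo [ 0.    0.03 -0.01] w 55.5 gf 0.0
grip t 11.4 p [0.4881 0.1456 0.0894] mix [0.0085 0.0002] F [0.  0.3 6.5] Mo [ 0.07  0.29 -0.01] w 20.7 gf 58.4
up1 t 11.7 p [0.4877 0.1455 0.0899] mix [ 0.0081 -0.    ] F [ 0.1 -0.8 -2.1] Mo [ 0.02 -0.05  0.01] w 20.7 gf 58.6
slide5 t 12.1 p [0.4825 0.1457 0.0899] mix [0.0029 0.    ] F [-0.2  0.  -2.1] Mo [ 0.04  0.05 -0.03] w 20.6 gf 58.7
```

View pics/w5.png

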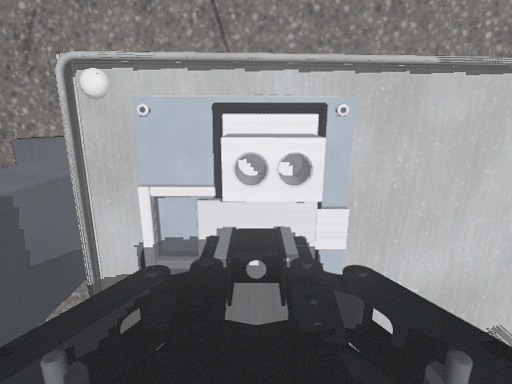

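The jaws hold the head at (256,270). The weight is on the wrist (−2.1 N) and the clamp slides freely. I'll carry on.

```bash
python3 - <<'E'
from h import *
x=.0083-.0413
bot.servo_line(mx(x,0,.090),vel=.06); st('mouth')
bot.servo_line(mx(x,0,.25),vel=.12); st('up')
bot.move_pose((.47,0,.25),Q)
bot.move_pose((.41,-.203,.15),Q)
bot.servo_line((.41,-.203,.052),vel=.1); st('lo')
for i in range(8):
    z=.0505-.001*i; bot.servo_line((.41,-.203,z),vel=.03); s=bot.get_state()
    if s['wrist_force'][2]>1: break
st('contact')
bot.command_gripper(.65); st('rel')
bot.servo_line((.41,-.203,.15),vel=.2)
snap('scene','s2'); bot.move_pose((.46,-.2,.29),Q); snap('wrist','w6'); st()
E
```

```text
mouth t 12.8 p [0.447  0.1473 0.0902] mix [-0.0326  0.0002] F [-0.4  0.5 -2.4] Mo [-0.01  0.02 -0.  ] w 21.1 gf 58.7
up t 14.3 p [0.4463 0.147  0.2495] mix [-0.0333 -0.0001] F [ 0.5  0.5 -2.4] Mo [ 0.01 -0.04  0.03] w 21.0 gf 58.7
lo t 17.0 p [ 0.4103 -0.2031  0.0524] mix [-0.0553 -0.3514] F [-0.6  0.  -2.5] Mo [ 0.04 -0.   -0.04] w 20.8 gf 58.7
contact t 18.5 p [ 0.4101 -0.2031  0.0463] mix [-0.0555 -0.3514] F [-1.6  1.6 18. ] Mo [ 0.46  0.74 -0.02] w 20.7 gf 61.2
rel t 18.9 p [ 0.41   -0.203   0.0454] mix [-0.0556 -0.3513] F [ 0.  -0.5  0.2] Mo [ 0.02 -0.04 -0.01] w 55.2 gf 0.0
 t 20.4 p [ 0.4593 -0.1995  0.2886] mix [-0.0064 -0.3459] F [ 0.1  1.  -0.3] Mo [0.   0.08 0.01] w 55.2 gf 0.0
```

View pics/w6.png

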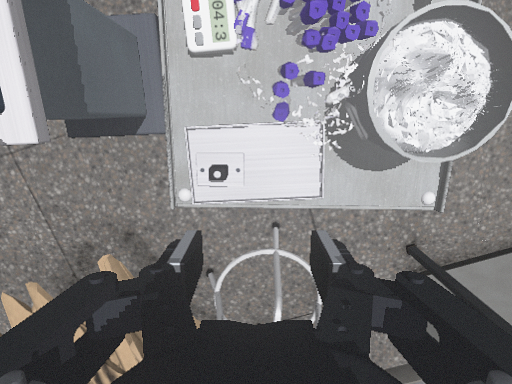

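The clamp stands upright in the near half of the tray at (216,173) and the far half (290,160) is free. Next, the low block.

```bash
cat >> h.py <<'E'
def down(xy,z0,z1,thr=2.5,f0=0):
    z=z0
    while z>=z1-1e-9:
        bot.servo_line((*xy,z),vel=.03)
        if bot.get_state()['wrist_force'][2]-f0>thr: break
        z-=.001
    return st('contact')
def pick(p,z,w=.72,g=60):
    bot.command_gripper(w); bot.move_pose((*p,.2),Q); bot.servo_line((*p,z),vel=.12)
    bot.command_gripper(0,g); st('grip')
    bot.servo_line((*p,z+.03),vel=.06); f=st('lift')['wrist_force'][2]
    bot.servo_line((*p,.2),vel=.2); return f
E
python3 - <<'E'
from h import *
S1=mx(.0147,.042,0)[:2]
f=pick(S1,.081)
snap('wrist','w7')
bot.move_pose((.49,0,.2),Q); T=(.505,-.205); bot.move_pose((*T,.1),Q)
bot.servo_line((*T,.034),vel=.1); down(T,.032,.024,f0=f)
bot.command_gripper(.63); st('rel'); bot.servo_line((*T,.15),vel=.2)
S2=mx(.0147,-.042,0)[:2]
bot.move_pose((.49,0,.2),Q)
f=pick(S2,.090); snap('wrist','w8')
cv2.imwrite('pics/w78.png',np.hstack([cv2.imread('pics/w7.png')[:,56:456],cv2.imread('pics/w8.png')[:,56:456]]))
E
```

```text
grip t 23.5 p [0.4964 0.1874 0.0819] mix [0.0151 0.0422] F [-0.8 -0.2  6. ] Mo [-0.05  0.26  0.04] w 42.8 gf 61.1
lift t 24.2 p [0.4959 0.1873 0.1111] mix [0.0146 0.0422] F [-0.6  0.  -3.3] Mo [-0.01 -0.03  0.02] w 43.0 gf 61.0
contact t 28.3 p [ 0.5049 -0.205   0.0299] mix [ 0.0394 -0.3495] F [-3.   1.8 12. ] Mo [0.39 0.69 0.  ] w 42.7 gf 62.7
rel t 28.6 p [ 0.5051 -0.205   0.029 ] mix [ 0.0395 -0.3495] F [ 0.2 -0.1 -0. ] Mo [0.06 0.02 0.04] w 53.2 gf 0.0
grip t 32.3 p [0.493  0.1033 0.0908] mix [ 0.0151 -0.0419] F [ 0.1 -0.3  5.7] Mo [-0.07  0.24 -0.02] w 43.3 gf 61.0
lift t 32.9 p [0.4925 0.1034 0.1201] mix [ 0.0146 -0.0418] F [-0.1 -0.5 -2.2] Mo [-0.02  0.01 -0.06] w 43.1 gf 61.1
```

View pics/w78.png

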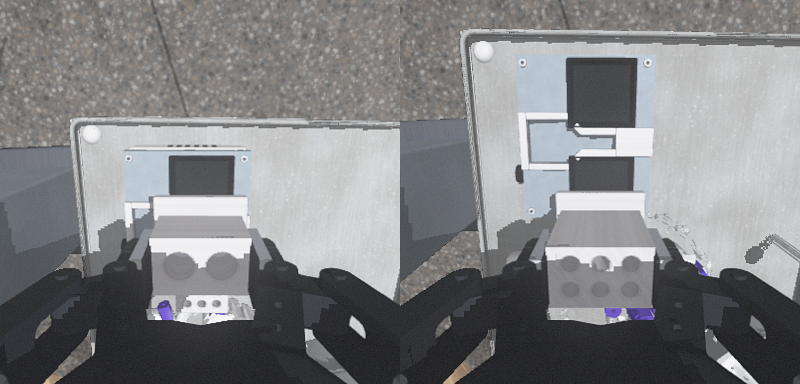

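Both blocks came up squarely in the jaws, and empty seat_1 shows in the right half at (601,92). I'll check that seat's centre, then place the tall block there.

```bash
python3 - <<'E'
from h import *
im=load('w8');C=cloud(im)
m=(im['pixels'].max(2)<70)&(C[...,2]>.04)&(C[...,2]<.065)&(C[...,1]>.15)
rect('seat1',m,im,.057,300); print(mx(.0147,.042,0))
S1=mx(.0147,.042,0)[:2]; f=-2.6
bot.move_pose((*S1,.2),Q); bot.servo_line((*S1,.105),vel=.1); st()
bot.servo_line((*S1,.094),vel=.05); down(S1,.093,.088,thr=4,f0=f)
bot.command_gripper(.63); st('rel'); bot.servo_line((*S1,.2),vel=.2)
T=np.array([.505,-.205])
bot.move_pose((.49,0,.2),Q)
bot.command_gripper(.63); bot.move_pose((*T,.12),Q); bot.servo_line((*T,.029),vel=.1)
bot.command_gripper(0,60); st('grip'); bot.servo_line((*T,.07),vel=.08); f=st('lift')['wrist_force'][2]
bot.servo_line((*T,.2),vel=.2)
S2=mx(.0147,-.042,0)[:2]
bot.move_pose((.49,0,.2),Q); bot.move_pose((*S2,.2),Q); snap('wrist','w9'); st()
C=cloud(load('w9')); m=(C[...,2]>.1)&(C[...,2]<.12)&(C[...,1]>.15); rect('tall',m,load('w9'),.112,200); print(np.nanmedian(C[m][:,2]))
E
```

```text
seat1 569 c 496.6 199.5 size 33.5 59.5 ang 87.7
[0.49596779 0.18717856 0.        ]
 t 35.1 p [0.4963 0.1872 0.1055] mix [0.0151 0.042 ] F [-0.6 -0.6 -1.6] Mo [-0.01  0.   -0.01] w 42.9 gf 61.2
contact t 36.4 p [0.496  0.1872 0.0908] mix [0.0147 0.042 ] F [-4.1 -1.1 10.8] Mo [-0.05  0.76  0.02] w 43.0 gf 62.6
rel t 36.7 p [0.4961 0.1872 0.09  ] mix [0.0148 0.0421] F [-0.8 -0.8  0.5] Mo [ 0.   -0.04 -0.02] w 53.7 gf 0.0
grip t 40.6 p [ 0.5054 -0.2052  0.0299] mix [ 0.0398 -0.3497] F [-0.9  1.3  5.9] Mo [0.08 0.31 0.  ] w 42.7 gf 61.5
lift t 41.2 p [ 0.505  -0.2048  0.07  ] mix [ 0.0394 -0.3493] F [ 0.6  0.8 -2. ] Mo [0.03 0.04 0.06] w 42.5 gf 61.1
 t 43.4 p [0.493  0.1017 0.2   ] mix [ 0.0151 -0.0435] F [-0.5 -0.1 -0.9] Mo [-0.04  0.04  0.04] w 42.7 gf 61.1
tall 2191 c 495.3 187.1 size 27.1 43.4 ang 87.7
0.11212656309908495
```

View pics/w9.png

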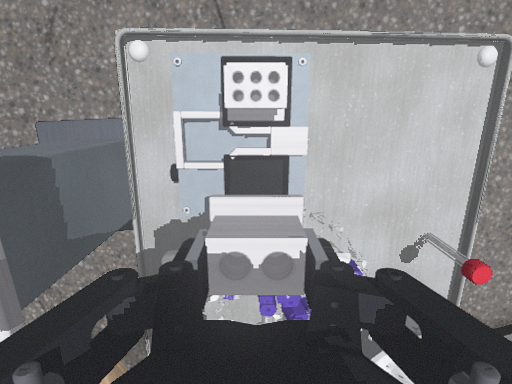

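The tall block sits in seat_1 at (256,90), top at z = 0.1121 as expected. The low block is held over seat_2.

```bash
python3 - <<'E'
from h import *
S2=mx(.0147,-.042,0)[:2]; f=-1.9
bot.servo_line((*S2,.096),vel=.1)
bot.servo_line((*S2,.085),vel=.05); down(S2,.084,.079,thr=4,f0=f)
bot.command_gripper(.63); st('rel'); bot.servo_line((*S2,.2),vel=.2)
c=mx(-.015,0,0)[:2]; y=Y; t=np.array([np.cos(y),np.sin(y)])*.02
bot.move_pose((*(c-t),.28),Q); im=snap('wrist','w10');C=cloud(im); Z=C[...,2]; b=(C[...,0]>.42)
for n,m,z in (('low',b&(Z>.088)&(Z<.099)&(C[...,1]<.13)&(C[...,1]>.07),.094),('tall',b&(Z>.1065)&(Z<.118)&(C[...,1]>.15),.112)): rect(n,m,im,z,200); print(np.nanmedian(Z[m]), np.round([np.nanmedian(Z[m&(abs(C[...,0]-k)<.01)]) for k in (.478,.51)],4))
P=np.array([.41,-.203])
bot.move_pose((.46,-.2,.25),Q); im=snap('wrist','w11'); C=cloud(im); Z=C[...,2]
m=(Z>.05)&(Z<.07)&(abs(C[...,1]+.203)<.03)&(abs(C[...,0]-.41)<.04); rect('head',m,im,.0595)
m=(Z>.02)&(Z<.07)&(abs(C[...,1]+.203)<.04)&(abs(C[...,0]-.41)<.05); rect('plate',m,im,.0295); st()
E
```

```text
contact t 46.0 p [0.4926 0.1032 0.0819] mix [ 0.0147 -0.042 ] F [-3.7  1.  14.4] Mo [-0.01  0.79  0.04] w 42.8 gf 62.8
rel t 46.2 p [0.4927 0.1033 0.081 ] mix [ 0.0148 -0.042 ] F [ 0.  -0.1 -0.4] Mo [ 0.   -0.01  0.02] w 53.6 gf 0.0
low 804 c 492.0 104.6 size 28.9 42.7 ang 87.8
0.09409537325207262 [0.0941 0.0942]
tall 1033 c 494.9 187.5 size 26.7 44.0 ang 87.8
0.11213134201588937 [0.1121 0.1122]
head 295 c 411.3 -201.4 size 16.0 22.7 ang 87.8
plate 1944 c 410.7 -202.0 size 44.6 63.9 ang 87.8
 t 48.8 p [ 0.4606 -0.1986  0.2497] mix [-0.0052 -0.3448] F [ 0.9  0.5 -0.4] Mo [0.01 0.04 0.01] w 53.8 gf 0.0
```

View pics/w10.png

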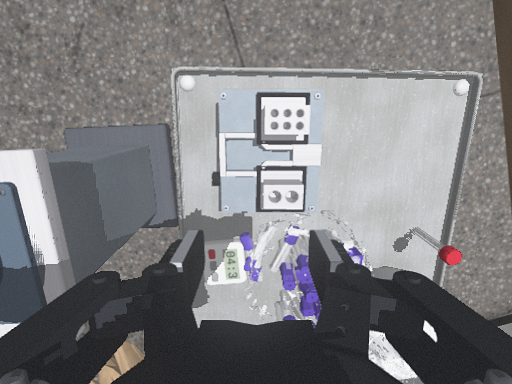

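Both blocks are fully down: tall at (286,118), low at (282,190), and their top heights match. Now the clamp goes back to the mouth.

```bash
python3 - <<'E'
from h import *
P=(.41,-.203)
bot.servo_line((*P,.12),vel=.2); bot.servo_line((*P,.0455),vel=.1)
bot.command_gripper(0,60); st('grip'); bot.servo_line((*P,.07),vel=.06); st('lift')
bot.servo_line((*P,.25),vel=.2)
bot.move_pose((.47,0,.25),Q); bot.move_pose(mx(-.033,0,.2),Q)
bot.servo_line(mx(-.033,0,.115),vel=.1); st('above'); 
for z in np.arange(.11,.0899,-.004):
    bot.servo_line(mx(-.033,0,z),vel=.06); s=st()
    if s['wrist_force'][2]>4: break
snap('side','d1'); b=load('d1')['pixels'][190:300,210:330]; cv2.imwrite('pics/d1c.png',cv2.resize(b,None,fx=5,fy=5,interpolation=cv2.INTER_CUBIC))
E
```

```text
grip t 50.9 p [ 0.4104 -0.203   0.0461] mix [-0.0552 -0.3513] F [-0.8  1.1  6.4] Mo [0.1  0.15 0.01] w 20.7 gf 58.4
lift t 51.5 p [ 0.4102 -0.2028  0.0701] mix [-0.0555 -0.3511] F [ 0.4  0.4 -1.9] Mo [-0.   -0.01 -0.01] w 20.4 gf 58.7
above t 55.0 p [0.447  0.147  0.1154] mix [-0.0326 -0.0001] F [ 0.5  0.9 -1.4] Mo [0.   0.03 0.  ] w 21.1 gf 58.8
 t 55.3 p [0.4466 0.1473 0.11  ] mix [-0.0331  0.0001] F [-0.1 -0.7 -3.3] Mo [-0.01  0.06 -0.  ] w 20.8 gf 58.7
 t 55.5 p [0.4465 0.1471 0.1058] mix [-0.0331 -0.    ] F [ 0.2  0.1 -1.7] Mo [-0.04  0.03  0.04] w 20.5 gf 58.8
 t 55.8 p [0.4465 0.1471 0.1018] mix [-0.0332 -0.0001] F [-0.3  0.1 -1.4] Mo [-0.05  0.02 -0.01] w 20.2 gf 58.8
 t 56.0 p [0.4465 0.1471 0.0978] mix [-0.0331 -0.0001] F [ 0.4 -0.5 -2. ] Mo [ 0.02 -0.03  0.01] w 20.7 gf 58.8
 t 56.3 p [0.4465 0.1471 0.0938] mix [-0.0331 -0.0001] F [ 0.   0.8 -2. ] Mo [-0.03  0.01 -0.02] w 20.8 gf 58.8
 t 56.5 p [0.4465 0.1471 0.0898] mix [-0.0331 -0.0001] F [-0.1 -0.8 -1.8] Mo [ 0.02  0.02 -0.04] w 20.9 gf 58.8
```

View pics/d1c.png

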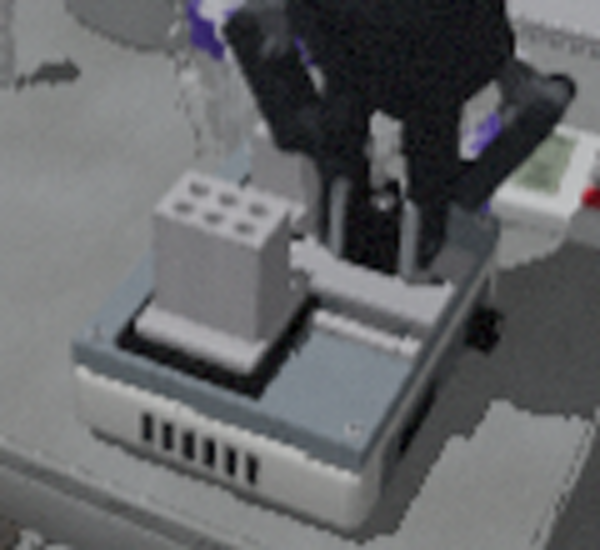

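The plate (370,275) is level in the mouth and the foot is just above the slot floor. Now I'll slide it home with force checks.

```bash
python3 - <<'E'
from h import *
for x in (-.025,-.017,-.009,-.001,.006,.011,.0125,.014,.015,.016,.017,.018):
    bot.servo_line(mx(x,0,.0898),vel=.03); s=st()
    F=s['wrist_force']
    if np.hypot(F[0],F[1])>10 or abs(F[2])>15: break
E
```

```text
t 57.0 p [0.4548 0.1467 0.0898] mix [-0.0248 -0.0001] F [ 0.1  0.7 -2. ] Mo [-0.05  0.   -0.02] w 21.1 gf 58.8
 t 57.4 p [0.4628 0.1464 0.0898] mix [-0.0168 -0.0001] F [-0.3 -0.4 -1.5] Mo [-0.07 -0.02  0.03] w 20.6 gf 58.8
 t 57.9 p [0.4708 0.1461 0.0898] mix [-0.0088 -0.0001] F [ 0.5 -0.6 -2.8] Mo [-0.03 -0.02 -0.04] w 20.9 gf 58.8
 t 58.3 p [0.4788 0.1458 0.0898] mix [-0.0008 -0.0001] F [ 0.4 -0.1 -2.3] Mo [-0.01 -0.01 -0.03] w 20.8 gf 58.8
 t 58.6 p [0.4858 0.1455 0.0898] mix [ 0.0062 -0.0001] F [ 0.2  0.2 -3.1] Mo [ 0.   -0.01 -0.02] w 20.6 gf 58.8
 t 59.0 p [0.4908 0.1453 0.0898] mix [ 0.0112 -0.    ] F [ 0.   0.1 -2. ] Mo [-0.01  0.01 -0.01] w 21.0 gf 58.8
 t 59.2 p [0.4921 0.1453 0.0898] mix [ 0.0125 -0.    ] F [-0.5  0.1 -1.8] Mo [-0.02  0.03  0.05] w 20.6 gf 58.8
 t 59.5 p [0.4937 0.1452 0.0898] mix [0.0141 0.    ] F [-0.1  0.5 -2.6] Mo [ 0.07  0.02 -0.03] w 20.7 gf 58.8
 t 59.7 p [0.4946 0.1452 0.0898] mix [0.015 0.   ] F [ 0.1  0.3 -2.9] Mo [-0.   -0.04  0.01] w 20.7 gf 58.8
 t 60.0 p [0.4956 0.1452 0.0898] mix [ 0.0161 -0.    ] F [-0.   0.9 -2.3] Mo [-0.   -0.03 -0.01] w 21.1 gf 58.8
 t 60.2 p [0.4958 0.1451 0.0896] mix [ 0.0162 -0.    ] F [-4.5  0.7  0.9] Mo [-0.01  1.01  0.02] w 20.9 gf 59.2
 t 60.5 p [0.4959 0.1451 0.0895] mix [ 0.0163 -0.    ] F [-7.3  0.5  1.2] Mo [0.02 1.7  0.03] w 21.0 gf 59.7
```

It stops against the closed end at x = 16.2 mm. I'll lower it, release and check.

```bash
python3 - <<'E'
from h import *
bot.servo_line(mx(.0168,0,.0888),vel=.02); st('down'); bot.command_gripper(.5); st('rel')
bot.servo_line(mx(.0164,0,.2),vel=.15)
c=mx(0,0,0)[:2]; t=np.array([np.cos(Y),np.sin(Y)])*.03
bot.move_pose((*(c-t),.28),Q); im=snap('wrist','w12')
C=cloud(im);Z=C[...,2];X=C[...,0];W=C[...,1];b=X>.42
for n,m,z in (('low',b&(Z>.088)&(Z<.099)&(W<.13)&(W>.07),.094),('tall',b&(Z>.1065)&(Z<.118)&(W>.15),.112),('head',b&(Z>.096)&(Z<.11)&(abs(W-.146)<.022),.1025)):
    rect(n,m,im,z,100); print(np.nanmedian(Z[m]))
bot.hold(.3); snap('scene','s9'); st()
cv2.imwrite('pics/fin.png',np.hstack([cv2.resize(im['pixels'][60:240,150:350],(400,360)),cv2.resize(load('s9')['pixels'][130:340,130:390],(400,360))]))
E
```

```text
down t 60.7 p [0.4958 0.1452 0.0891] mix [0.0162 0.    ] F [-5.4  0.3  7.6] Mo [ 0.03  1.47 -0.  ] w 20.8 gf 60.1
rel t 61.1 p [0.4969 0.1451 0.0889] mix [0.0174 0.    ] F [ 0.1 -0.3  0.2] Mo [ 0.04  0.   -0.  ] w 42.7 gf 0.0
low 822 c 492.4 104.2 size 28.5 43.7 ang 87.7
0.094014016090461
tall 1063 c 495.3 187.8 size 27.2 43.1 ang 87.7
0.11212213935154297
head 317 c 495.7 146.0 size 15.6 21.0 ang 87.7
0.10269357729249473
 t 62.8 p [0.4783 0.1159 0.2794] mix [-0.0001 -0.0299] F [-1.3 -0.2 -0.7] Mo [-0.04  0.02  0.02] w 42.3 gf 0.0
```

View pics/fin.png

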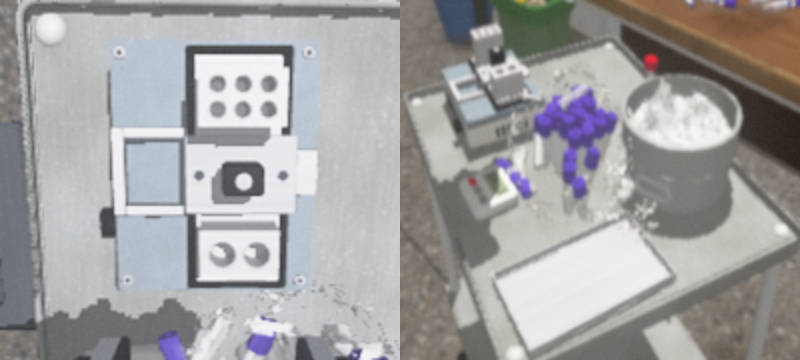

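The tall block is at (240,95), the low block at (240,250), and the clamp is home over both at (243,180). The tray is empty, and the jar and vial have not moved.

```bash
python3 -c "
from h import *
print(bot.job_done())"
```

```text
the job is handed in; nothing more can be done
None
```

The tall and low blocks have changed seats and both are fully down. The clamp is home against the closed end over both and released, the jar and vial were left alone, and the job was handed in at about 63 s; no verdict was shown.

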